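Lock the treat box with its curved pin

ROBOT

A 6-joint arm with a two-finger parallel gripper is mounted at the origin on a cart in front of the work surface, level with it; the furniture and walls round the work are solid. World frame = base frame: x ahead of the robot, y to its left, z up, the work surface at z = 0. Lengths are in mm, angles in rad, forces in N, time in s.
With the tool pointing down it reaches from about 350 to 875 mm from the base axis. Payload 4.2 kg.
Tool frame: the origin (TCP) lies midway between the tips of the shut fingers; the grasp point (between the pads) lies 19 mm behind it (grasp_offset is the distance from the TCP to the grasp point, in mm); z points along the fingers, y is the direction in which the jaws open and shut (so a half turn about z gives the same grasp; the last joint's range is limited). The gripper opens to 85 mm and grips with 20 to 120 N. Pads are 22 mm wide; open, the fingers measure 114 mm over their backs; the gripper's body (76 mm by 85 mm) begins 54 mm behind the grasp point. The pads swing forward as they close: fully open they stand 13 mm farther back than shut.
Start: joints at [-1.026, 0.385, 0.008, 0, -1.194, -0.259], TCP at [176.219, -599.622, 231.312] pointing down, gripper open.
Joint ranges: [-3.14, 3.14], [-1.21, 2.06], [-1.07, 1.41], [-3.16, 2.05], [-2.99, -0.16], [-3.1, 3.1]. Speed limits (rad/s): [2.79, 2.79, 3.14, 3.14, 3.14, 3.14].

INTERFACE

Orientations are given as [roll, pitch, yaw] about the fixed x, y, z axes, in that order (R = Rz(yaw) Ry(pitch) Rx(roll)).
In Python, from bench import * gives the robot as it stands.
- The arm moves only by the tool apply_moves, never from a script. Its argument "commands" is a list of rows, each a list of 5 numbers: the shift along the tool's x, y, z in mm, then the turn about the tool's z in rad, then the finger opening in mm, from 0 to 85.4. A call has 1 to 20 rows; each row is the pose to reach, as a shift and turn from the pose commanded when the call began, along the tool's axes at that moment; what a row does not reach only later rows make up. A row lasts 1/10 s, in which the tool goes at most 50 mm and 8.59 degrees, less where a joint would pass 70% of its speed; a pose out of reach is approached as far as the arm can. A call with a gripper value outside its range is refused whole. The fingers move at their own pace and stop on an object; "force" is the grip in N (left out, the last holds). Time passes only in rows, so rows that repeat a pose let the fingers close. It gives the time, the measured TCP pose, the force and the opening at its end, in the units of the state.
- get_state(): the state, without advancing time (a new reading comes with each control period).
- grab_frame(name): name is "side" or "top" or "wrist"; returns (picture, depth): 384x512x3 uint8, red, green, blue; 384x512 float32, mm along the optical axis (not along the pixel's ray), 0 where there is no reading.
- camera_params(name): a dict with "intrinsics" (3x3 intrinsics, pixels), "T" (4x4, takes a point from camera to world coordinates); the wrist camera has in their place "hand_eye" (4x4, takes a point from camera to tool coordinates, whose origin is the TCP and whose axes are the flange's). Camera axes: x right, y up, looking along -z (the intrinsics and any distortion apply to the point x, -y, -z); pixel columns grow to the right and rows downward; lengths in mm; the calibration is good to about 2 mm. A picture is of the moment at which its call begins: read the wrist's pose just before it. camera_params takes no time and is no camera call.
- close_job(): hands the job in, once; it reports no verdict.
The state is a dict: "t": time; "joint_positions": joint angles; "qvel": joint speeds; "joint_torque": joint torques, N m; "tcp_pos": TCP position; "tcp_rot": TCP orientation; "contact_force": force on the tool from outside, world axes, zero at the start; "moment": the same for the moment, N m; "grip_width": finger opening in mm.
Only numpy, scipy, OpenCV 4.12 (cv2) and the standard library are available. Lean on these libraries where they do the work, as an engineer would, in place of code of your own. Each camera call takes 0.05 s, during which the arm holds its last target.

TASK

Lock the wooden treat box: take the curved dark steel pin by its orange handle and swing it along its curve through the steel loop on the lid until the yellow band at the middle of the curve is in the loop and the two ends stand out evenly on either side. Leave it lying flat on the lid with its handle upright, and leave the straight pin with the blue handle where it is.

Things in the scene. Friction and masses are not known exactly. Their poses are not given: they have to be found in the camera images.
- hook_grip (a point): Centre of the curved pin's upright orange handle (24 x 24 mm square, 64 mm tall; this point is 32 mm above its foot). z up; x, y square to its faces. Pin about 80 g. From the foot runs a flat half circle of 7 mm dark bar, radius 55 mm to mid-bar, resting level with the foot: from above in this frame its centre is at x +55, y 0, it bulges to -y, and its free tip is at x +110, y 0 mm.
- hook_mid (a point): Middle of the curved pin's bar, marked by a yellow band: at x +55, y -55 mm from the handle's axis, 3.5 mm above the level of the handle's foot. Same axes as hook_grip, so x runs along the bar here.
- loop (a point): Centre of the steel loop fixed on the box lid: an upright arch of 6 mm wire, opening 28 mm wide (x), 35 mm high from the lid; one passes through it along y; z up. This point is 17 mm above the flat lid, which is 62 mm above the worktop. The fixed box is 182 (x) by 202 mm (y); from the loop the lid reaches 133 mm to -x (robot's side), 49 mm to +x, 101 mm to each side.
- pin_grip (a point): Centre of the blue upright handle (same size as the orange one) of the straight pin, a bystander: its straight dark bar lies along +x for 110 mm.

How it is judged (in metres and radians):
At the end, for the whole second after the job is handed in: The curved pin lies through the loop on the lid: its yellow band within 18 mm of the loop's centre seen from above and at most 13 mm above the lid, the bar there within 0.5 rad of straight through the loop, the handle upright within 0.2 rad (horizontal distance between hook_mid and loop below 0.018 m and z of hook_mid in the frame of loop below -0.004 m and angle between the x axis of hook_mid and the y axis of loop, either way round below 0.5 rad and angle between hook_grip's own z axis and vertical below 0.2 rad); the robot touches nothing.
It fails at once if the straight pin is moved by more than 30 mm (distance of pin_grip from where it was at the start of the episode above 0.03 m).
It also fails if it takes over 48 s, if anything falls off the work surface, if the arm or the gripper's body presses on something with over 40 N, if the wrist force passes 120 N, or if a joint passes its speed limit or range.

## Working session

There is one attempt and no reset: what is moved stays moved. The work goes in short steps, Python scripts to look and compute and a tool call to move; the robot and the scene stay as the last step left them, time stands still between calls to the robot, and variables do not carry over. Pictures are saved under pics/ and viewed, and the job is handed in when it is done.

Besides the shell and the picture viewer there is one more tool, called as name([rows], argument=value, ...), one row to a line, values as JSON. apply_moves: Moves the arm, as the interface text tells. Its arguments: {"type":"object","properties":{"commands":{"type":"array","items":{"type":"array","items":{"type":"number"}}},"force":{"type":"number"}},"required":["commands"]}

```bash
ls; mkdir -p pics
python3 - <<'E'
from bench import *
import cv2,numpy as np
print(get_state())
for n in ("side","top","wrist"):
    p,d=grab_frame(n)
    cv2.imwrite(f"pics/{n}0.png",p[:,:,::-1]); np.savez(f"pics/{n}0.npz",p=p,d=d)
    print(n,camera_params(n))
E
```

```text
pics
{'t': 0.0, 'joint_positions': array([-1.02638736e+00,  3.85560927e-01,  6.59844086e-03, -5.22810300e-04,
       -1.19400128e+00, -2.58572536e-01]), 'qvel': array([-7.88154101e-04, -2.04008909e-04,  1.72912090e-05, -1.32328098e-03,
        1.65906618e-04,  5.46617784e-04]), 'joint_torque': array([-9.03842392e-04, -3.92292809e+01,  1.88390082e+01,  4.18616250e+00,
       -4.92084117e-03,  1.07629634e-05]), 'tcp_pos': array([ 176.06021758, -599.06454511,  230.20470208]), 'tcp_rot': array([ 3.13937302e+00, -8.46591949e-05, -2.85594902e+00]), 'contact_force': array([-0.3308943 , -0.30940166, -0.46397351]), 'moment': array([-0.02530158,  0.00530279,  0.02438569]), 'grip_width': 85.35030671728084}
side {'intrinsics': array([[366.51513467,   0.        , 256.06818745],
       [  0.        , 366.51513467, 191.32041309],
       [  0.        ,   0.        ,   1.        ]]), 'T': array([[ 9.85730948e-01,  9.22998879e-02, -1.40766578e-01,
         4.57254919e+02],
       [-1.67610241e-01,  6.15374555e-01, -7.70208390e-01,
        -7.93701717e+02],
       [ 1.55340221e-02,  7.82812166e-01,  6.
[... 477 characters left out ...]
      [-2.89168125e-02,  1.19791186e-01,  9.92377897e-01,
         1.04383496e+03],
       [ 0.00000000e+00,  0.00000000e+00,  0.00000000e+00,
         1.00000000e+00]])}
wrist {'intrinsics': array([[283.32742728,   0.        , 254.82680418],
       [  0.        , 283.32742728, 188.4300835 ],
       [  0.        ,   0.        ,   1.        ]]), 'hand_eye': array([[-7.16139298e-04,  9.63439067e-01,  2.67926577e-01,
         6.72815370e+01],
       [ 9.99999738e-01,  6.61291737e-04,  2.94949525e-04,
        -4.37611873e-01],
       [ 1.06988264e-04,  2.67926718e-01, -9.63439288e-01,
        -1.42689300e+02],
       [ 0.00000000e+00,  0.00000000e+00,  0.00000000e+00,
         1.00000000e+00]])}
```

View pics/top0.png

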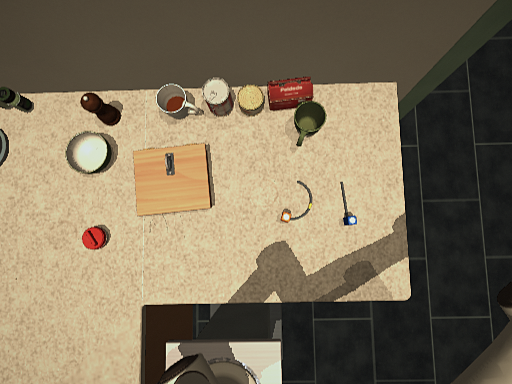

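View pics/side0.png

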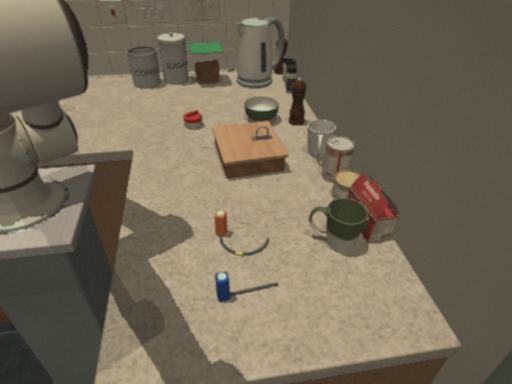

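```bash
cat > h.py <<'E'
import numpy as np,cv2
from scipy.spatial.transform import Rotation as R
def cam(name,st=None):
    from bench import camera_params
    c=camera_params(name)
    if "T" in c: return c["intrinsics"],np.array(c["T"])
    T=np.eye(4);T[:3,:3]=R.from_euler('xyz',st["tcp_rot"]).as_matrix();T[:3,3]=st["tcp_pos"]
    return c["intrinsics"],T@c["hand_eye"]
def cloud(K,T,d):
    v,u=np.mgrid[:d.shape[0],:d.shape[1]]
    P=np.stack([(u-K[0,2])/K[0,0]*d,-(v-K[1,2])/K[1,1]*d,-d],-1)
    return P@T[:3,:3].T+T[:3,3]
def plane(K,T,u,v,z):
    r=T[:3,:3]@np.array([(u-K[0,2])/K[0,0],-(v-K[1,2])/K[1,1],-1.])
    return T[:3,3]+r*(z-T[2,3])/r[2]
def proj(K,T,p):
    q=(np.atleast_2d(p)-T[:3,3])@T[:3,:3]
    return np.stack([K[0,2]+K[0,0]*q[:,0]/-q[:,2],K[1,2]+K[1,1]*-q[:,1]/-q[:,2]],-1)
E
python3 - <<'E'
from h import *
for n in("top","side"):
    a=np.load(f"pics/{n}0.npz");p,d=a['p'],a['d']
    K,T=cam(n);W=cloud(K,T,d)
    hsv=cv2.cvtColor(p,cv2.COLOR_RGB2HSV).astype(int)
    H,S,V=hsv[...,0],hsv[...,1],hsv[...,2]
    reg=np.zeros(H.shape,bool)
    if n=="top": reg[170:235,270:365]=1
    else: reg[200:310,205:285]=1
    for nm,m in dict(orange=(H<14)&(S>150)&(V>90),blue=(H>100)&(H<130)&(S>120)&(V>60),yellow=(H>20)&(H<34)&(S>150)).items():
        m=m&reg; v,u=np.nonzero(m)
        print(n,nm,m.sum(),u.mean(),v.mean(),W[m].mean(0).round(1),W[m].min(0).round(1),W[m].max(0).round(1))
    reg2=(d>0)&(W[...,2]>25)&(W[...,2]<90)&(W[...,0]>400)&(W[...,0]<620)&(W[...,1]<260)&(W[...,1]>-20)
    print('table z',np.median(W[reg][:,2]))
    if n=="top":
        m=reg2&(np.arange(384)[:,None]>140)&(np.arange(384)[:,None]<220)&(np.arange(512)>125)&(np.arange(512)<218)
        v,u=np.nonzero(m); print(cv2.minAreaRect(W[m][:,:2].astype(np.float32)),np.median(W[m][:,2]))
        c=p[135:245,120:380]; cv2.imwrite("pics/topc.png",cv2.resize(c[:,:,::-1],None,fx=3,fy=3,interpolation=cv2.INTER_CUBIC))
    else:
        c=p[110:310,180:350]; cv2.imwrite("pics/sidec.png",cv2.resize(c[:,:,::-1],None,fx=3,fy=3,interpolation=cv2.INTER_CUBIC))
E
```

```text
top orange 25 285.84 216.2 [ 488.  -182.1   49. ] [ 474.4 -195.9   -1.7] [ 502.2 -168.5   65.4]
top blue 36 351.3888888888889 219.91666666666666 [ 473.7 -356.2   59. ] [ 462.7 -367.7   -1.9] [ 486.9 -346.3   67. ]
top yellow 13 309.61538461538464 205.30769230769232 [ 513.1 -243.9   85.3] [ 442.8 -256.2   -3.5] [ 526.5 -146.4 1043.8]
table z -0.6985847999460475
((565.5468139648438, 127.42060089111328), (122.4909439086914, 202.46990966796875), 4.330911636352539) 61.382925351437905
side orange 194 220.57731958762886 224.60309278350516 [ 487.7 -192.1   39.3] [ 476.5 -196.6    8.2] [ 499.7 -180.    66.3]
side blue 223 222.54708520179372 289.0493273542601 [ 475.1 -367.5   40.6] [ 464.7 -370.4    7.9] [ 486.7 -350.5   66.8]
side yellow 5 238.2 253.4 [ 518.9 -254.3    7.1] [ 514.4 -257.2    5.3] [ 524.9 -252.1    8.1]
table z 0.8215366068516801
```

```bash
sleep 1
```

```text
(no output)
```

View pics/topc.png

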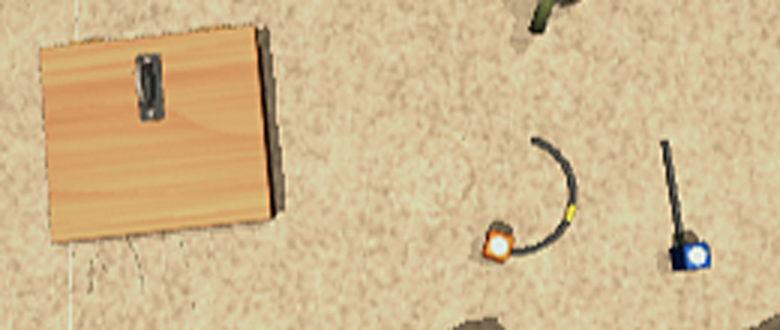

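View pics/sidec.png

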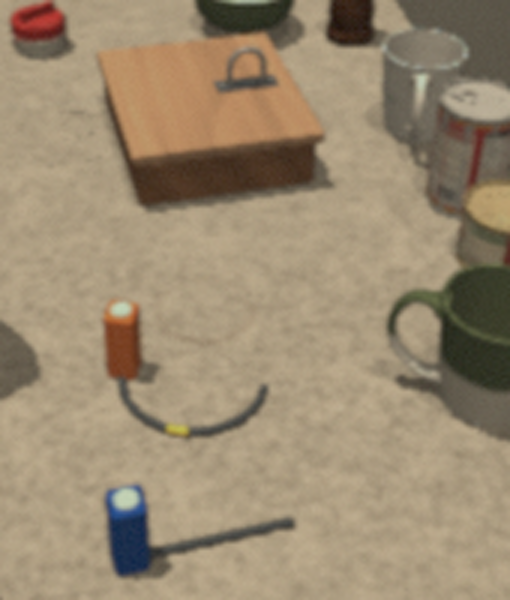

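View pics/wrist0.png

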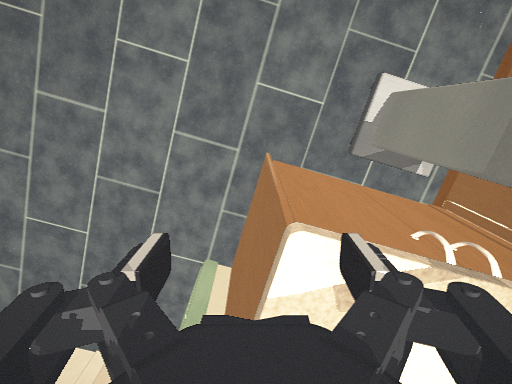

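```bash
cat >> h.py <<'E'
def totool(yaw,dw):
    c,s=np.cos(yaw),np.sin(yaw)
    return np.round([dw[0]*c+dw[1]*s, dw[0]*s-dw[1]*c, -dw[2]],1)
E
python3 - <<'E'
from h import *
print(totool(-2.85594902,[312,410,-40]))
E
```

```text
[-414.9  305.5   40. ]
```

apply_moves([
  [-415,305,0,-0.954,85],
  [-415,305,20,-0.954,85],
  [-415,305,40,-0.954,85],
  [-415,305,40,-0.954,85],
  [-415,305,40,-0.954,85],
  [-415,305,40,-0.954,85],
  [-415,305,40,-0.954,85],
  [-415,305,40,-0.954,85],
  [-415,305,40,-0.954,85],
  [-415,305,40,-0.954,85],
  [-415,305,40,-0.954,85],
  [-415,305,40,-0.954,85],
  [-415,305,40,-0.954,85],
  [-415,305,40,-0.954,85],
  [-415,305,40,-0.954,85],
])

```text
t: 1.65
tcp_pos: [487.7, -191.0, 191.5]
tcp_rot: [-3.141, 0.0, -1.904]
contact_force: [0.2, -0.0, -0.5]
grip_width: 85.1
```

```bash
cat > shot.py <<'E'
import sys
from bench import *
from h import *
tag=sys.argv[1]
for n in sys.argv[2:]:
    st=get_state(); p,d=grab_frame(n)
    cv2.imwrite(f"pics/{n}{tag}.png",p[:,:,::-1])
    K,T=cam(n,st); np.savez(f"pics/{n}{tag}.npz",p=p,d=d,K=K,T=T)
print({k:(v if np.isscalar(v) else v.round(4).tolist()) for k,v in st.items()if k not in("qvel","joint_torque")})
E
python3 shot.py 1 wrist
```

```text
{'t': 1.65, 'joint_positions': [-0.0633, 0.2474, -0.2989, 0.0, -1.0245, -0.2697], 'tcp_pos': [487.6712, -191.0162, 191.4962], 'tcp_rot': [-3.1415, 0.0, -1.9037], 'contact_force': [0.2024, -0.0286, -0.4504], 'moment': [0.0256, 0.0129, 0.0249], 'grip_width': 85.10470453120524}
```

View pics/wrist1.png

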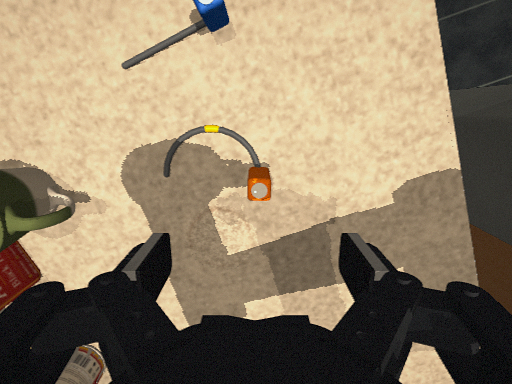

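```bash
cat > fit.py <<'E'
import sys
from h import *
from scipy.optimize import least_squares
a=np.load(sys.argv[1]);p,d,K,T=a['p'],a['d'],a['K'],a['T']
u0,u1,v0,v1=map(int,sys.argv[2:6]); 
hsv=cv2.cvtColor(p,cv2.COLOR_RGB2HSV).astype(int);H,S,V=[hsv[...,i] for i in range(3)]
reg=np.zeros(H.shape,bool);reg[v0:v1,u0:u1]=1
dark=reg&(V<105)&(S<70)
n,l,s,_=cv2.connectedComponentsWithStats(dark.astype(np.uint8)); k=1+np.argmax(s[1:,4]); m=l==k
yel=reg&(H>20)&(H<34)&(S>150); org=reg&(H<16)&(S>150)
f=lambda m:np.array([plane(K,T,u,v,3.5)[:2] for v,u in zip(*np.nonzero(m))])
B=np.vstack([f(m),f(yel)])
r=least_squares(lambda c:np.hypot(*(B-c).T)-55,B.mean(0)+[0,0],loss='soft_l1')
r3=least_squares(lambda c:np.hypot(*(B-c[:2]).T)-c[2],[*r.x,55],loss='soft_l1')
C=r.x; print('n',len(B),'C',C,'rms',np.sqrt(np.mean(r.fun**2)),'free fit',r3.x)
y=f(yel).mean(0); print('band',y,'yaw(band)',np.degrees(np.arctan2(*(y-C)[::-1]))+90)
ang=np.unwrap(np.arctan2(*(B-C).T[::-1])); print('bar angle range',np.degrees([ang.min(),ang.max()]))
vis=p.copy(); vis[m]=[255,0,255]; vis[yel]=[0,255,0]
gray=reg&(V>95)&(S<50)
W=cloud(K,T,d)
top=(d>0)&reg&(W[...,2]>58)&(W[...,2]<75)
print('top pts',top.sum(),W[top].mean(0),cv2.minAreaRect(W[top][:,:2].astype(np.float32)))
vis[top]=[0,255,255]
cv2.imwrite("pics/fit_%s.png"%sys.argv[6],cv2.resize(vis[v0:v1,u0:u1,::-1],None,fx=4,fy=4,interpolation=cv2.INTER_NEAREST))
E
python3 fit.py pics/wrist1.npz 150 285 115 210 1
```

```text
n 454 C [ 538.76296391 -200.94352623] rms 2.1418147000609595 free fit [ 538.45206431 -200.11279098   55.76815104]
band [ 520.09622315 -252.6629007 ] yaw(band) -19.845707550281062
bar angle range [-118.18062669  -17.73429258]
top pts 549 [ 487.45631065 -182.88922301   63.52628995] ((487.6029968261719, -182.125732421875), (23.42082977294922, 23.210447311401367), 70.5608901977539)
```

```bash
sleep 0
```

```text
(no output)
```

View pics/fit_1.png

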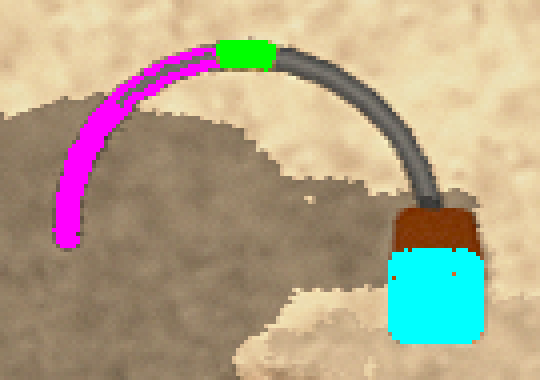

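apply_moves([
  [-8,3,40,0.01,85],
  [-8,3,80,0.01,85],
  [-8,3,120,0.01,85],
  [-8,3,150,0.01,85],
  [-8,3,165,0.01,85],
  [-8,3,171,0.01,85],
  [-8,3,171,0.01,85],
  [-8,3,171,0.01,60],
  [-8,3,171,0.01,40],
  [-8,3,171,0.01,30],
  [-8,3,171,0.01,20],
  [-8,3,171,0.01,15],
  [-8,3,171,0.01,15],
  [-8,3,171,0.01,15],
  [-8,3,171,0.01,15],
], force=50)

```text
t: 3.2
tcp_pos: [488.6, -181.5, 21.1]
tcp_rot: [-3.141, 0.0, -1.911]
contact_force: [-1.1, 0.9, 5.5]
grip_width: 23.4
```

```bash
python3 shot.py 2 wrist side
```

```text
{'t': 3.25, 'joint_positions': [-0.0439, 0.4677, -0.4947, 0.0004, -0.6074, -0.297], 'tcp_pos': [488.5853, -181.4724, 21.0615], 'tcp_rot': [-3.1406, 0.0001, -1.9114], 'contact_force': [-0.9387, 1.6838, 5.623], 'moment': [0.2427, 0.3289, -0.0664], 'grip_width': 23.358162537270967}
```

View pics/side2.png

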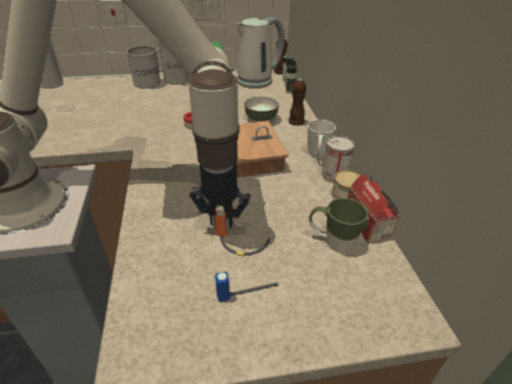

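Run:
```python
from h import *
for n in("top","side"):
    a=np.load(f"pics/{n}0.npz");p,d=a['p'],a['d'];K,T=cam(n);W=cloud(K,T,d)
    x,y,z=[W[...,i] for i in range(3)]
    m=(d>0)&(abs(z-62)<5)&(x>450)&(x<700)&(y>0)&(y<260)
    m=cv2.morphologyEx(m.astype(np.uint8),cv2.MORPH_OPEN,np.ones((3,3)))
    nn,l,s,_=cv2.connectedComponentsWithStats(m);m=l==1+np.argmax(s[1:,4])
    print(n,m.sum(),cv2.minAreaRect(W[m][:,:2].astype(np.float32)),np.median(W[m],0))
    g=(d>0)&(z>72)&(z<110)&(x>540)&(x<660)&(y>60)&(y<200)
    print('loop',g.sum(),W[g].mean(0),W[g].min(0),W[g].max(0))
    if n=="top": print(plane(K,T,169.7,164.3,64))
```

```text
top 4684 ((596.0701293945312, 130.29541015625), (182.2443084716797, 202.38389587402344), 4.863406658172607) [592.95845895 128.38230439  61.35666548]
loop 41 [634.45276149 132.66257149  92.75449601] [617.76957102 128.85914161  72.45641023] [656.19703831 136.11873273 102.57437219]
[636.35100986 132.93805454  64.        ]
side 2214 ((599.711181640625, 128.87307739257812), (182.00550842285156, 206.440185546875), 4.892601013183594) [594.91189968 112.09763966  62.60321334]
loop 49 [640.23435309 132.29376674  90.25734627] [622.36166562 127.62912554  72.07441906] [659.52019614 136.90856937 103.11982616]
```

apply_moves([
  [0,0,-10,0,15],
  [0,0,-30,0,15],
  [0,0,-60,0,15],
  [-10,2,-90,0,15],
  [-30,6,-120,0.01,15],
  [-60,13,-145,0.02,15],
  [-90,19,-160,0.03,15],
  [-120,25,-169,0.04,15],
  [-150,31,-169,0.05,15],
  [-180,38,-169,0.06,15],
  [-210,44,-169,0.07,15],
  [-240,50,-169,0.08,15],
  [-270,56,-169,0.09,15],
  [-295,62,-169,0.098,15],
  [-315,66,-169,0.098,15],
  [-325,68,-169,0.098,15],
  [-329,69,-169,0.098,15],
  [-329,69,-169,0.098,15],
  [-329,69,-169,0.098,15],
])

```text
t: 5.2
tcp_pos: [532.9, 150.9, 189.3]
tcp_rot: [3.141, -0.0, -2.011]
contact_force: [-1.3, -0.2, -0.2]
grip_width: 23.8
```

```bash
python3 shot.py 3 wrist side
```

```text
{'t': 5.25, 'joint_positions': [0.5684, 0.2993, -0.231, -0.0001, -1.0409, -1.0084], 'tcp_pos': [532.9439, 150.7837, 189.3285], 'tcp_rot': [3.1413, -0.0003, -2.0108], 'contact_force': [0.5876, -0.6143, -1.0918], 'moment': [-0.0082, 0.0848, -0.0415], 'grip_width': 23.326791216266262}
```

View pics/wrist3.png

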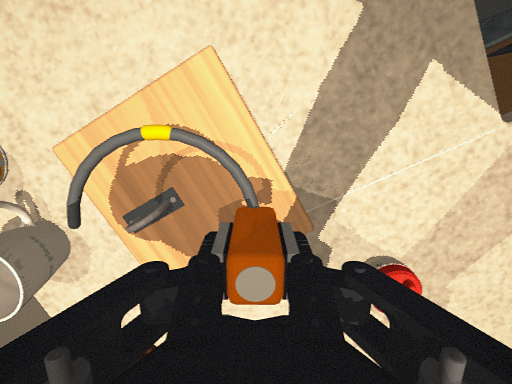

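View pics/side3.png

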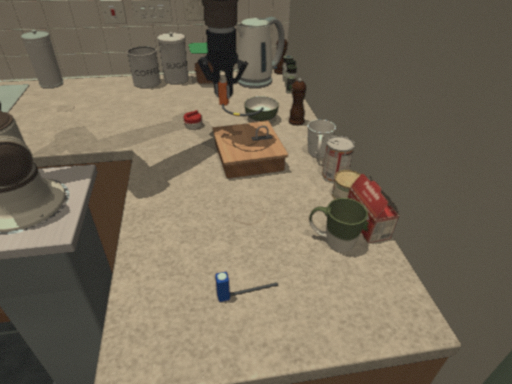

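```bash
cat > an.py <<'E'
import sys
from h import *
from scipy.optimize import least_squares
def loopfit(f,u0,u1,v0,v1):
    a=np.load(f);p,d,K,T=[a[k] for k in('p','d','K','T')];W=cloud(K,T,d)
    reg=np.zeros(d.shape,bool);reg[v0:v1,u0:u1]=1;x,y,z=[W[...,i] for i in range(3)]
    lid=reg&(abs(z-62)<6);print('lid z',np.median(z[lid]))
    hsv=cv2.cvtColor(p,cv2.COLOR_RGB2HSV).astype(int)
    plate=reg&(hsv[...,1]<80)&(hsv[...,2]<110)&(z<72)&(z>55)
    arch=reg&(z>72)&(z<108)
    for n,m in(('plate',plate),('arch',arch)):
        if m.sum()>10: print(n,m.sum(),W[m].mean(0).round(1),z[m].max().round(1),cv2.minAreaRect(W[m][:,:2].astype(np.float32)))
    vis=p.copy();vis[plate]=[255,0,255];vis[arch]=[0,255,255];cv2.imwrite('pics/_l.png',vis[:,:,::-1])
def hookfit(f,u0,u1,v0,v1,zmin,zmax):
    a=np.load(f);p,d,K,T=[a[k] for k in('p','d','K','T')];W=cloud(K,T,d)
    reg=np.zeros(d.shape,bool);reg[v0:v1,u0:u1]=1;z=W[...,2]
    hsv=cv2.cvtColor(p,cv2.COLOR_RGB2HSV).astype(int);H,S,V=[hsv[...,i] for i in range(3)]
    org=(H<14)&(S>150)
    m=reg&(z>zmin)&(z<zmax)&~org; yel=m&(H>20)&(H<34)&(S>150)
    B=W[m];A=np.c_[B[:,:2],np.ones(len(B))];pl=np.linalg.lstsq(A,B[:,2],rcond=None)[0]
    r=least_squares(lambda c:np.hypot(*(B[:,:2]-c).T)-55,B[:,:2].mean(0),loss='soft_l1');C=r.x
    ang=np.degrees(np.unwrap(np.sort(np.arctan2(*(B[:,:2]-C).T[::-1]))))
    yb=W[yel].mean(0)
    print('hook n',len(B),'slope',pl[:2].round(3),'z@C',(pl@[*C,1]).round(1),'C',C.round(1),'rms',np.sqrt((r.fun**2).mean()).round(2),'band',yb.round(1),'yaw',(np.degrees(np.arctan2(*(yb[:2]-C)[::-1]))+90).round(1),'ang',ang[[0,-1]].round(1))
E
python3 - <<'E'
from an import *
loopfit('pics/wrist3.npz',110,190,175,245)
hookfit('pics/wrist3.npz',60,260,115,230,150,190)
E
```

```text
lid z 62.23476285227548
plate 877 [636.1 131.9  63.3] 71.9 ((639.3319702148438, 133.71168518066406), (61.1922721862793, 21.497793197631836), 4.774387359619141)
arch 347 [634.1 132.8  94.1] 104.1 ((638.7334594726562, 133.6611328125), (38.14826965332031, 6.0398664474487305), 5.002111434936523)
hook n 3627 slope [-0.006 -0.01 ] z@C 174.1 C [582.  126.8] rms 2.02 band [558.5  76.7 175.1] yaw -25.1 ang [-180.  -180.1]
```

View pics/_l.png

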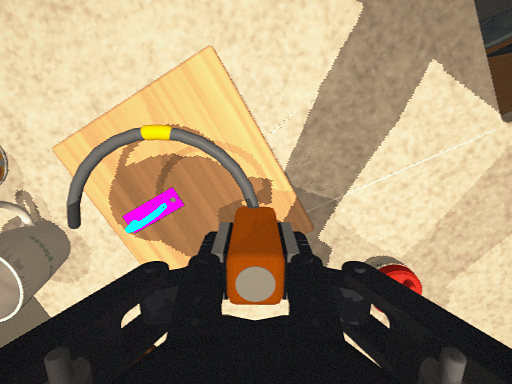

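apply_moves([
  [-3,-1,20,0,15],
  [-3,-1,40,0,15],
  [-3,-1,60,0,15],
  [-3,-1,75,0,15],
  [-3,-1,87,0,15],
  [-3,-1,95,0,15],
  [-3,-1,99,0,15],
  [-3,-1,99,0,15],
  [-3,-1,99,0,15],
])

```text
t: 6.2
tcp_pos: [535.8, 154.1, 90.9]
tcp_rot: [-3.141, 0.001, -2.01]
contact_force: [-0.2, -0.1, -0.8]
grip_width: 23.7
```

```bash
python3 shot.py 4 wrist side
python3 - <<'E'
from an import *
hookfit('pics/wrist4.npz',60,260,115,230,66,85)
E
```

```text
{'t': 6.25, 'joint_positions': [0.571, 0.413, -0.3427, 0.0002, -0.8135, -1.01], 'tcp_pos': [535.831, 154.2244, 91.0377], 'tcp_rot': [-3.1406, 0.0012, -2.0096], 'contact_force': [0.1283, 0.0049, -0.5111], 'moment': [0.0242, -0.0418, 0.0212], 'grip_width': 23.502987179895484}
hook n 3632 slope [-0.005 -0.009] z@C 75.7 C [584.9 130.1] rms 2.02 band [561.5  80.   76.7] yaw -25.1 ang [-180. -180.]
```

View pics/wrist4.png

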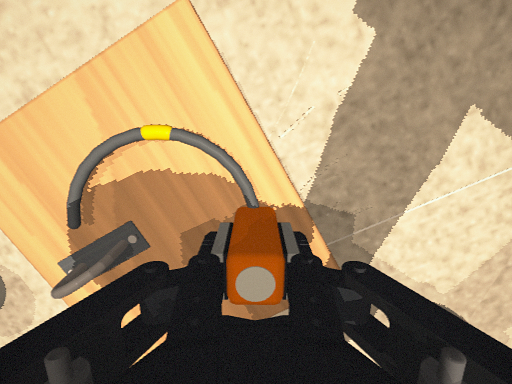

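Run:
```python
from h import *
a=np.load('pics/side4.npz');c=a['p'][60:200,180:340];cv2.imwrite('pics/s4c.png',cv2.resize(c[:,:,::-1],None,fx=4,fy=4,interpolation=cv2.INTER_CUBIC))
```

```text
(no output)
```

View pics/s4c.png

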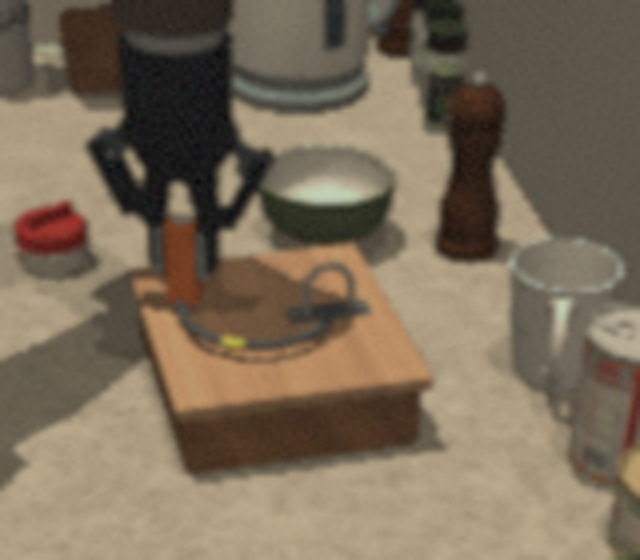

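apply_moves([
  [5.8,-0.2,0,-0.0873,15],
  [10.6,-0.8,0,-0.1745,15],
  [15.2,-1.9,0,-0.2618,15],
  [19.8,-3.3,0,-0.3491,15],
  [24.2,-5.2,0,-0.4363,15],
  [28.5,-7.4,0,-0.5236,15],
  [32.5,-9.9,0,-0.6109,15],
  [36.4,-12.9,0,-0.6981,15],
  [39.9,-16.1,0,-0.7854,15],
  [39.9,-16.1,0,-0.7854,15],
])

```text
t: 7.3
tcp_pos: [533.3, 110.8, 90.9]
tcp_rot: [-3.141, 0.0, -1.225]
contact_force: [-0.2, 0.9, -0.5]
grip_width: 24.0
```

```bash
python3 shot.py 5 wrist side
python3 - <<'E'
from an import *
hookfit('pics/wrist5.npz',60,260,115,230,67,85)
a=np.load('pics/side5.npz');c=a['p'][60:200,180:340];cv2.imwrite('pics/s5c.png',cv2.resize(c[:,:,::-1],None,fx=4,fy=4,interpolation=cv2.INTER_CUBIC))
E
```

```text
{'t': 7.35, 'joint_positions': [0.503, 0.3951, -0.3745, 0.0001, -0.8002, -0.1588], 'tcp_pos': [533.2286, 110.9788, 90.776], 'tcp_rot': [-3.1406, 0.0001, -1.2265], 'contact_force': [0.0459, -0.261, -0.4821], 'moment': [0.0725, -0.0076, 0.0212], 'grip_width': 23.253929402997905}
hook n 3692 slope [ 0.001 -0.004] z@C 76.0 C [584.6 128. ] rms 4.67 band [603.9  76.   76.7] yaw 20.4 ang [-148.8   22.3]
```

View pics/wrist5.png

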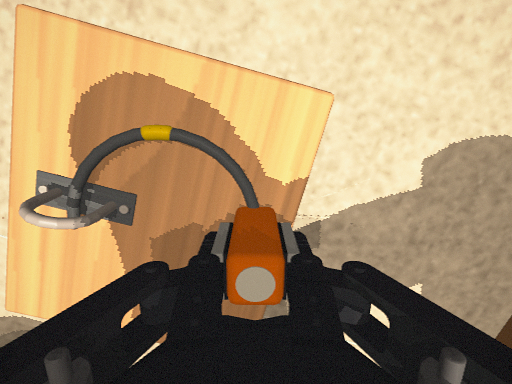

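View pics/s5c.png

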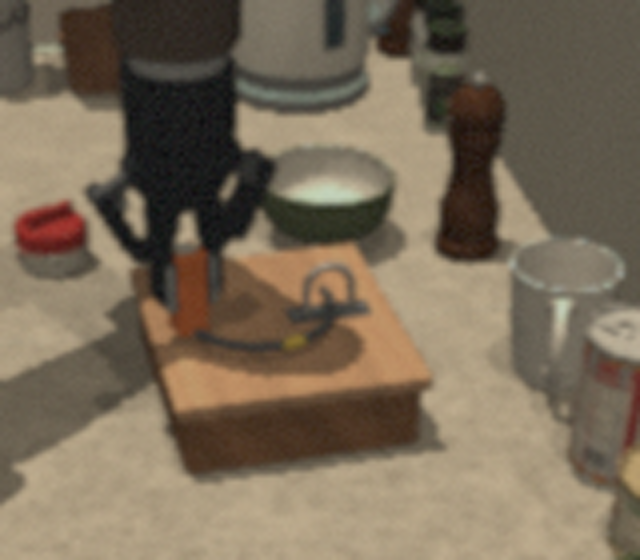

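apply_moves([
  [4.8,-0.2,0,-0.0873,15],
  [9.6,-0.8,0,-0.1745,15],
  [14.2,-1.9,0,-0.2618,15],
  [18.8,-3.3,0,-0.3491,15],
  [23.2,-5.2,0,-0.4363,15],
  [27.5,-7.4,0,-0.5236,15],
  [31.5,-9.9,0,-0.6109,15],
  [35.4,-12.9,0,-0.6981,15],
  [38.9,-16.1,0,-0.7854,15],
  [42.1,-19.6,0,-0.8727,15],
  [45.1,-23.5,0,-0.9599,15],
  [47.6,-27.5,0,-1.0472,15],
  [49.8,-31.8,0,-1.1345,15],
  [51.7,-36.2,0,-1.2217,15],
  [53.1,-40.8,0,-1.309,15],
  [53.1,-40.8,0,-1.309,15],
  [53.1,-40.8,0,-1.309,15],
])

```text
t: 9.1
tcp_pos: [589.2, 75.1, 90.3]
tcp_rot: [-3.142, 0.0, 0.082]
contact_force: [-0.2, 0.2, 1.0]
grip_width: 23.4
```

```bash
python3 shot.py 6 wrist side top
python3 - <<'E'
from an import *
hookfit('pics/wrist6.npz',60,260,90,230,68,80)
a=np.load('pics/side6.npz');c=a['p'][60:200,180:340];cv2.imwrite('pics/s6c.png',cv2.resize(c[:,:,::-1],None,fx=4,fy=4,interpolation=cv2.INTER_CUBIC))
E
```

```text
{'t': 9.2, 'joint_positions': [0.3991, 0.4664, -0.2505, -0.0001, -0.8542, 1.2549], 'tcp_pos': [589.0669, 75.0164, 90.3172], 'tcp_rot': [-3.1416, 0.0002, 0.083], 'contact_force': [0.2755, 0.1404, -1.8858], 'moment': [0.0193, 0.0151, -0.0121], 'grip_width': 23.385473352406386}
hook n 3611 slope [ 0.005 -0.   ] z@C 75.2 C [586.2 128.8] rms 4.03 band [641.4 132.8  76. ] yaw 94.2 ang [-73.2  97.2]
```

View pics/wrist6.png

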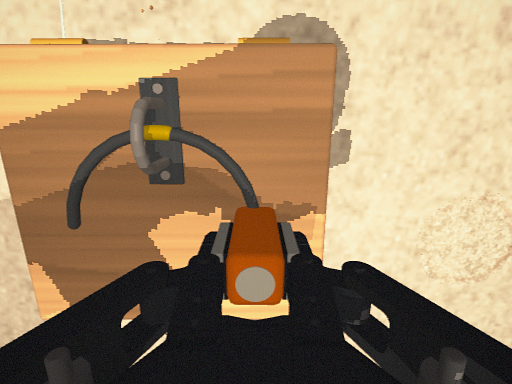

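View pics/s6c.png

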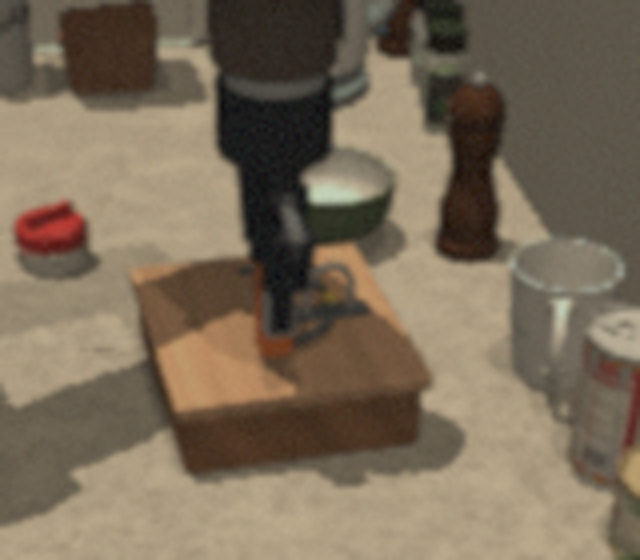

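apply_moves([
  [0,0,2,0,15],
  [0,0,4,0,15],
  [0,0,5,0,15],
  [0,0,5.5,0,15],
  [0,0,6,0,15],
  [0,0,6,0,15],
  [0,0,6,0,15],
])

```text
t: 9.95
tcp_pos: [589.4, 74.9, 84.3]
tcp_rot: [3.142, -0.0, 0.085]
contact_force: [-0.2, 0.2, -1.5]
grip_width: 23.2
```

```bash
python3 shot.py 7 wrist
python3 - <<'E'
from an import *
hookfit('pics/wrist7.npz',60,260,90,230,66,72)
E
```

```text
{'t': 9.95, 'joint_positions': [0.3988, 0.474, -0.2557, 0.0, -0.841, 1.2566], 'tcp_pos': [589.3984, 74.9222, 84.3438], 'tcp_rot': [3.1416, -0.0001, 0.0846], 'contact_force': [-0.23, 0.2285, -1.5375], 'moment': [0.0234, -0.0038, -0.0051], 'grip_width': 23.245731632935687}
hook n 3499 slope [0.006 0.   ] z@C 69.3 C [586.3 128.6] rms 3.38 band [641.5 133.3  70.1] yaw 94.9 ang [-73.8  97.4]
```

apply_moves([
  [0,0,0.5,0,15],
  [0,0,1,0,15],
  [0,0,1,0,15],
  [0,0,1,0,28],
  [0,0,1,0,34],
  [0,0,1,0,45],
  [0,0,1,0,60],
  [0,0,1,0,60],
  [0,0,1,0,60],
  [0,0,1,0,60],
])

```text
t: 11.0
tcp_pos: [589.4, 74.9, 83.3]
tcp_rot: [-3.142, -0.0, 0.085]
contact_force: [-0.1, -0.1, -0.4]
grip_width: 60.0
```

```bash
python3 shot.py 8 wrist
python3 - <<'E'
from an import *
hookfit('pics/wrist8.npz',60,260,90,230,66,72)
E
```

```text
{'t': 11.0, 'joint_positions': [0.3988, 0.4752, -0.2567, -0.0, -0.8388, 1.2566], 'tcp_pos': [589.3747, 74.9315, 83.3194], 'tcp_rot': [-3.1416, -0.0, 0.0846], 'contact_force': [-0.065, -0.0784, -0.4327], 'moment': [-0.0209, -0.0484, -0.0151], 'grip_width': 60.01323769033968}
hook n 3371 slope [0.007 0.001] z@C 68.2 C [586.4 128.7] rms 3.23 band [641.5 133.2  68.9] yaw 94.6 ang [-73.9  97.1]
```

View pics/wrist8.png

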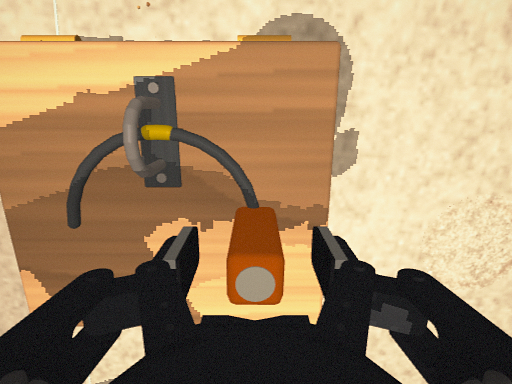

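Released; the pin stands still. Now retreat straight up.

apply_moves([
  [0,0,-10,0,60],
  [0,0,-30,0,60],
  [0,0,-60,0,60],
  [0,0,-100,0,60],
  [0,0,-130,0,60],
  [-20,0,-150,0,60],
  [-50,0,-160,0,60],
  [-50,0,-160,0,60],
  [-50,0,-160,0,60],
])

```text
t: 11.95
tcp_pos: [539.5, 70.8, 244.7]
tcp_rot: [-3.141, -0.002, 0.085]
contact_force: [0.3, 0.1, -0.7]
grip_width: 59.9
```

```bash
python3 shot.py 9 wrist side top
python3 - <<'E'
from an import *
from an import *
a=np.load('pics/side9.npz');c=a['p'][60:200,180:340];cv2.imwrite('pics/s9c.png',cv2.resize(c[:,:,::-1],None,fx=4,fy=4,interpolation=cv2.INTER_CUBIC))
for n in('side','top','wrist'):
    a=np.load(f'pics/{n}9.npz');p,d,K,T=[a[k] for k in('p','d','K','T')];W=cloud(K,T,d);x,y,z=[W[...,i] for i in range(3)]
    hsv=cv2.cvtColor(p,cv2.COLOR_RGB2HSV).astype(int);H,S,V=[hsv[...,i] for i in range(3)]
    yl=(H>20)&(H<34)&(S>150)&(abs(x-639)<40)&(abs(y-133)<40)
    print(n,'band',yl.sum(),W[yl].mean(0).round(1) if yl.any() else '')
    tp=(z>119)&(z<132)&(abs(x-589)<30)&(abs(y-75)<30)
    if tp.sum()>5:print('handle top',tp.sum(),W[tp].mean(0).round(1),cv2.minAreaRect(W[tp][:,:2].astype(np.float32)))
    mid=(z>75)&(z<85)&(abs(x-589)<30)&(abs(y-75)<30)&(H<14)&(S>150)
    if mid.sum()>5:print('handle low',W[mid].mean(0).round(1))
    bl=(H>100)&(H<130)&(S>120)&(V>60)&(abs(x-475)<40)&(abs(y+360)<40)
    print('blue',bl.sum(),W[bl].mean(0).round(1) if bl.any() else '')
E
```

```text
{'t': 12.05, 'joint_positions': [0.4282, 0.2391, -0.1718, 0.0001, -1.1599, 1.2272], 'tcp_pos': [539.8584, 70.7195, 243.2634], 'tcp_rot': [3.1415, -0.0, 0.0846], 'contact_force': [-0.5525, -0.4547, 0.4355], 'moment': [-0.0041, -0.0272, -0.0044], 'grip_width': 60.02873012114484}
side band 0 
handle top 55 [591.   69.9 124.9] ((591.2822265625, 71.53260803222656), (21.972896575927734, 23.64276695251465), 4.434180736541748)
handle low [589.1  64.9  80.1]
blue 224 [ 475.  -367.5   40.5]
top band 10 [640.6 133.7  68.2]
handle top 42 [592.9  75.2 125.2] ((592.2225952148438, 74.91949462890625), (15.527789115905762, 23.751935958862305), 9.322145462036133)
blue 37 [ 473.9 -355.9   59.1]
wrist band 86 [641.2 131.1  68.9]
handle top 657 [590.6  75.1 125.8] ((589.8994140625, 75.10445404052734), (23.52069091796875, 23.081064224243164), 4.515322208404541)
blue 0
```

View pics/wrist9.png

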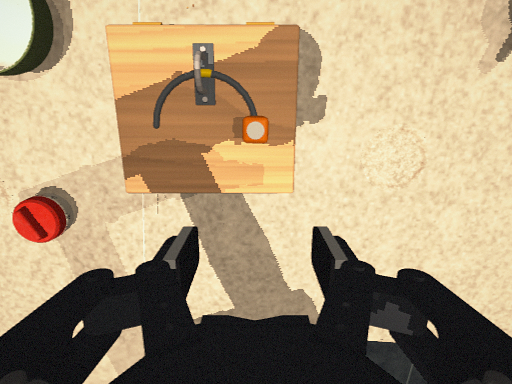

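View pics/s9c.png

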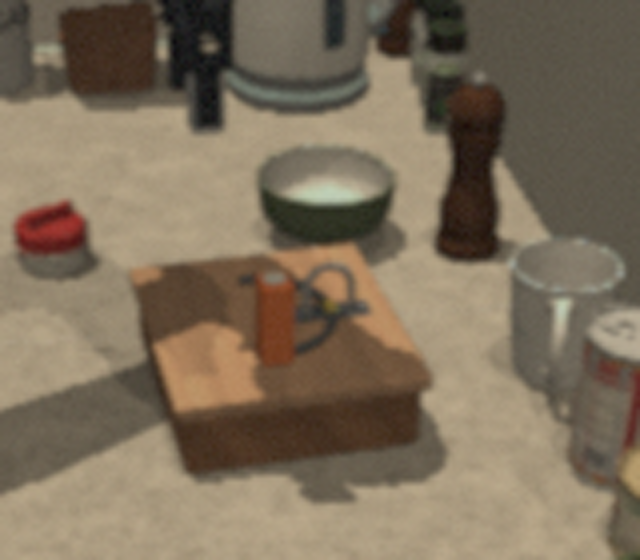

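```bash
python3 -c "
from bench import *
print(close_job())"
```

```text
the job is handed in; nothing more can be done
None
```

I gripped the curved pin by its orange handle and staged it just above the lid. I then swung it 120° about its curve centre through the loop, lowered it about 7 mm onto the lid, let go and backed away. The job was handed in at about 12 s of the 48 s allowed.

Last checks before handing in:

| Check | Measured | Limit |
|---|---|---|
| Yellow band | (641, 131–134) mm, partly hidden by the arch | |
| Loop centre | (639, 134) mm | |
| Band to loop, from above | about 3 mm | 18 mm |
| Top of bar above lid | about 7 mm, so it is lying flat | 13 mm |
| Bar direction through the loop | within about 0.01 rad | 0.5 rad |
| Handle | looks upright; its top is 64 mm above the lid, the full height | 0.2 rad |
| Blue-handled pin | same position to within 1 mm | 30 mm |
| Gripper | about 160 mm above where it let go, touching nothing | |
| Contact forces | at most about 6 N at the moments I read them | 40 N |

**Disagreements:**
- The side camera found no yellow pixels for the band after release, so the band position comes from the wrist and top cameras only.
- The cameras placed the handle top up to 4 mm apart, and the side camera's view of it was partial.

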